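# Put the microtome knife away in its bench guard

## Task

The microtome knife has been wiped and lies on the loading tray of its bench guard. Slide it, kept flat, all the way home into the guard's slot without touching its sharp edge, then swing the keeper lever fully across behind it so that it cannot slide out. Leave everything else on the bench where it is.

Things in the scene. Friction and masses are not known exactly. Their poses are not given: they have to be found in the camera images.
- guard: Bench guard for a microtome knife, fixed: a low grey and bare-aluminium block 272 mm long, 78 mm wide, with an open loading tray at one end and a slot under a clear cover at the other. Origin: on the bench (z = 0) below the middle of the slot's mouth; x points along the tray into the slot, y across it, z up.
- guard_mouth (a point): Middle of the slot's mouth on the bed, in the guard at (0, 0, 16) mm. The flat bed of the loading tray (top z = 16 mm) runs from here back to guard x = -140 mm, where it is open; it is 60 mm wide (y = -30 to 30 mm) between two lips 6 mm wide with tops at z = 20 mm.
- guard_stop (a point): Foot of the rigid end stop of the slot, in the guard at (121, 0, 16) mm. From x = 0 to 22 mm the slot's walls funnel from 60 to 38 mm apart, then run parallel to the stop. The slot is 15 mm high, 4 mm wider and 3 mm higher than the knife. The clear cover begins at x = 6 mm; its top with screw heads is at z = 39 mm.
- knife: Microtome knife, a solid steel wedge 120x34x12 mm, 0.2 kg, loose, lying flat on the tray. Origin: middle of its underside; x along it towards the end that enters the slot, y from the thick spine (-17 mm) to the sharp edge (+17 mm). Starts 5 to 30 mm before the mouth, a little off centre and turned. Light friction; stays where left. Fully home: against the stop, tail at guard x = 0 to 1 mm.
- knife_tail (a point): Middle of the blunt, upright tail face of the knife, which is pushed; in the knife at (-60, -3, 5) mm. The face is 34 mm wide and 12 mm high over its spine half; its foot is at z = 16 mm on the bed. At the start the tail may overhang the open end of the tray by up to 10 mm.
- knife_edge: The ground cutting edge of the knife, a narrow bevel along its +y side (knife y = 11 to 17 mm, x = -52 to 52 mm, up to 4 mm high); not to be touched by the robot. Same origin and axes as the knife.
- keeper (a joint): Angle of the keeper lever about its upright pivot, rad. 0: fully open, pointing back along the tray (guard -x) and 0.25 rad outward; 1.82: closed on its stop, straight across the tray behind the knife (guard -y). Closes counter-clockwise seen from above. Starts at 0 to 0.25. Light friction (1 N at the post), stays where left; a knife far from home blocks it.
- keeper_pivot (a point): The axis of the keeper, in the guard at (-9, 46, 26) mm. The lever is a flat steel bar 12 mm wide and 83 mm long, from z = 21 to 31 mm, so it passes over the lips but stands behind the knife's spine.
- keeper_post (a point): The black upright grip post on the lever, 66 mm from the pivot, 13 mm in diameter; this point is on its axis at z = 51 mm. The post runs from z = 31 mm to its top at z = 65 mm and can be pushed or pinched from above.
- slide_box: Microscope slide carton, 31x82x32 mm, loose bystander. Origin: middle of its underside.
- forceps: Steel forceps lying flat, 18x132x12 mm, loose bystander. Origin: middle of the underside.
- petri_dish: Petri dish with lid, 89 mm across, 15 mm high, loose bystander. Origin: middle of its underside.
- wash_bottle: Wash bottle with a bent jet, 179 mm high, loose bystander. Origin: middle of its underside.
- bottle_blue: Glass bottle with a screw cap, 69 mm across, 140 mm high, loose bystander. Origin: middle of its underside.
- beaker_2: Glass beaker, 77 mm across, 88 mm high, loose bystander. Origin: middle of its underside.
- cylinder: Measuring cylinder on a hexagonal foot, 168 mm high, loose bystander. Origin: middle of its underside.

How it is judged:
By the outcome, as a careful person would: the job done as asked, in the order asked, and still so for the second after the job is handed in, with the robot touching nothing.
It also fails if it takes over 51 s, if anything falls off the work surface, if the arm or the gripper's body presses on something with over 40 N, if the wrist force passes 120 N, or if a joint passes its speed limit or range.

## Robot

A 6-joint arm with a two-finger parallel gripper is mounted at the origin on the work surface; the furniture and walls round the work are solid. World frame = base frame: x ahead of the robot, y to its left, z up, the work surface at z = 0. Lengths are in m, angles in degrees, forces in N, time in s.
With the tool pointing down it reaches from about 0.25 to 0.725 m from the base axis. Payload 9.7 kg.
Tool frame: the origin (TCP) lies between the finger pads; the fingertips stand bot.tcp_to_tips ahead of it and the grasp point (between the pads) lies 11 mm behind it (bot.tcp_to_tips is the distance from the TCP to the fingertips, in m); z points along the fingers, y is the line along which they close (so a half turn about z gives the same grasp; the last joint's range is limited). The gripper opens to 85 mm and grips with 20 to 120 N. Pads are 22 mm wide; open, the fingers measure 114 mm over their backs; the gripper's body (76 mm by 85 mm) begins 54 mm behind the grasp point. The pads swing forward as they close: fully open they stand 13 mm farther back than shut.
Start: joints at [-66.062, 4.979, 10.078, 95.1, 0, 90], TCP at [0.223, -0.503, 0.239] pointing down, gripper open.
Joint ranges: [-179.16, 179.16], [-48.56, 103.87], [-65.8, 70.77], [-126.05, 130.52], [-82.76, 87.17], [-180, 180]. Speed limits (degrees/s): [127.2, 127.2, 147.25, 180, 180, 180].

## Interface

Orientations are given as [roll, pitch, yaw] about the fixed x, y, z axes, in that order (R = Rz(yaw) Ry(pitch) Rx(roll)).
In Python, from workcell import bot gives the robot as it stands. The module is installed in compiled form; this text tells all that it offers.
- The arm moves only by the tool carry_out, never from a script. Its arguments are lists of equal length, an entry for each row: "linear": the shift along the world's x, y, z normalised to -1 to 1, where 1 is 2 cm, a list of three; "rotation": the turn, a rotation vector about the world's x, y, z normalised to -1 to 1, where 1 is 8 degrees, a list of three; "grip": the closure, from -1 (fully open) to 1 (shut). In form: {"linear": [[tx, ty, tz], ...], "rotation": [[rx, ry, rz], ...], "grip": [grip, ...]}. A call has 1 to 12 rows; each row shifts and turns the commanded pose from where the row before left it; what a row does not reach is not made up. A row lasts 1/10 s, in which the tool goes at most 50 mm and 8.59 degrees, less where a joint would pass 70% of its speed; a pose out of reach is approached as far as the arm can. A call with a number of a shift or a turn outside -1 to 1 is refused whole. A call with a gripper value outside its range is refused whole. The fingers move at their own pace and stop on an object; "grip_force" is the grip in N (left out, the last holds). Time passes only in rows, so rows that do not move let the fingers close. It gives the time, the measured TCP pose, the force, the opening and the grip force at its end, in the units of the state.
- bot.get_obs(): the state, without advancing time (a new reading comes with each control period).
- bot.camera(name): name is "scene" or "side" or "wrist"; returns the picture (480x640x3 uint8, blue, green, red); there is no depth.
- bot.camera_model(name): a dict with "fx", "fy", "cx", "cy" (pixels), "camera_from_world" (4x4, takes a point from world to camera coordinates). Camera axes: x right, y up, looking along -z (the intrinsics and any distortion apply to the point x, -y, -z); pixel columns grow to the right and rows downward; lengths in m; the calibration is good to about 2 mm. A picture is of the moment at which its call begins: read the wrist's pose just before it. camera_model takes no time and is no camera call; for the wrist camera it gives the pose at the moment of the call.
- bot.job_done(): hands the job in; it is judged then, once.
The state is a dict: "time": time; "q": joint angles; "qd": joint speeds; "joint_efforts": joint torques, N m; "ee_pos": TCP position; "tcp_rot": TCP orientation; "wrist_force": force on the tool from outside, world axes, zero at the start; "torque": the same for the moment, N m; "opening": finger opening in m; "grasp_force": force on a finger pad.
Only numpy, scipy, OpenCV 4.12 (cv2) and the standard library are available. Lean on these libraries where they do the work, as an engineer would, in place of code of your own. Each camera call takes 0.05 s, during which the arm holds its last target. There are 200 camera calls.

## Working session

There is one attempt and no reset: what is moved stays moved. The work goes in short steps, Python scripts to look and compute and a tool call to move; the robot and the scene stay as the last step left them, time stands still between calls to the robot, and variables do not carry over. Pictures are saved under pics/ and viewed, at most 10 in all, crops included, and the job is handed in when it is done.

Besides the shell and the picture viewer there is one more tool, called after ">>>" by a JSON object that holds its "op" and its "data". carry_out: Moves the arm, as the interface text tells. Its arguments: {"type":"object","properties":{"linear":{"type":"array","items":{"type":"array","items":{"type":"number"}}},"rotation":{"type":"array","items":{"type":"array","items":{"type":"number"}}},"grip":{"type":"array","items":{"type":"number"}},"grip_force":{"type":"number"}},"required":["linear","rotation","grip"]}

```bash
mkdir -p pics; ls; python3 - <<'E'
from workcell import bot
import cv2,numpy as np
o=bot.get_obs();print({k:np.round(v,3).tolist() for k,v in o.items()},bot.tcp_to_tips)
for n in("scene","side"):
    im=bot.camera(n);cv2.imwrite(f"pics/{n}0.png",im)
    m=bot.camera_model(n);T=np.array(m["camera_from_world"]);print(n,{k:v for k,v in m.items() if k!="camera_from_world"},np.round(-T[:3,:3].T@T[:3,3],3),np.round(T[:3,:3],2).tolist())
E
```

```text
pics
{'time': 0.0, 'q': [-66.061, 5.013, 10.034, 95.1, -0.001, 90.001], 'qd': [0.002, 0.013, -0.073, 0.058, 0.047, -0.083], 'joint_efforts': [-0.001, -52.039, 46.48, 0.016, -0.0, 0.0], 'ee_pos': [0.223, -0.502, 0.239], 'tcp_rot': [-179.921, 0.001, 23.938], 'wrist_force': [-1.047, 0.575, 0.026], 'torque': [0.02, -0.004, 0.027], 'grasp_force': 0.0, 'opening': 0.085} 0.008
scene {'fx': 489.68750957882094, 'fy': 489.68750957882094, 'cx': 322.97030432521905, 'cy': 231.16227852907573} [-0.157  0.835  0.765] [[-0.84, -0.54, 0.01], [0.3, -0.46, 0.84], [-0.45, 0.71, 0.55]]
side {'fx': 506.7017565421158, 'fy': 506.7017565421158, 'cx': 316.8024069833176, 'cy': 234.26324092825794} [ 0.081 -0.892  0.481] [[0.93, -0.37, -0.01], [0.16, 0.37, 0.91], [-0.34, -0.85, 0.41]]
```

View pics/scene0.png

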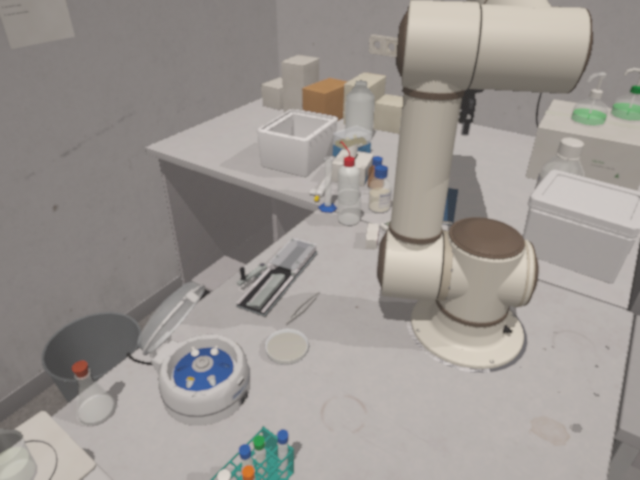

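View pics/side0.png

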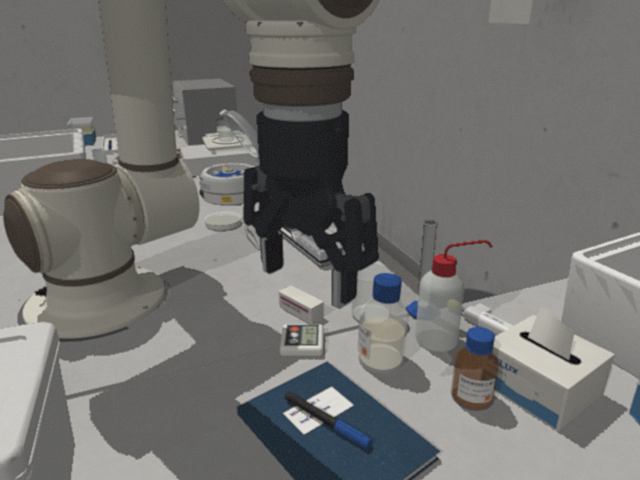

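The scene view shows the guard from about (245,305) to (312,245), with the black post near (242,272). The petri dish is at (286,346) and the forceps at (303,306). In the side view the arm hides the guard.

```bash
cat > h.py <<'E'
import numpy as np,cv2
from workcell import bot
def ray(m,u,v):
    T=np.array(m["camera_from_world"]);R=T[:3,:3]
    d=R.T@np.array([(u-m["cx"])/m["fx"],-(v-m["cy"])/m["fy"],-1]);return -R.T@T[:3,3],d
def at_z(m,u,v,z):
    c,d=ray(m,u,v);return c+d*(z-c[2])/d[2]
def proj(m,p):
    T=np.array(m["camera_from_world"]);q=T[:3,:3]@np.asarray(p)+T[:3,3]
    return np.array([m["cx"]+m["fx"]*q[0]/-q[2],m["cy"]-m["fy"]*q[1]/-q[2]])
E
python3 - <<'E'
from h import *
m=bot.camera_model("scene")
for uv in[(245,305),(312,245),(278,275),(242,272),(286,346),(303,306),(349,220)]:print(uv,at_z(m,*uv,.02).round(3))
im=cv2.imread("pics/scene0.png")[225:325,215:340];cv2.imwrite("pics/c0.png",cv2.resize(im,None,fx=6,fy=6,interpolation=cv2.INTER_CUBIC))
w=bot.camera_model("wrist");T=np.array(w["camera_from_world"]);print(w["fx"],w["cx"],w["cy"],(-T[:3,:3].T@T[:3,3]).round(3),T[:3,:3].round(2).tolist())
E
```

```text
(245, 305) [0.433 0.23  0.02 ]
(312, 245) [ 0.438 -0.049  0.02 ]
(278, 275) [0.436 0.103 0.02 ]
(242, 272) [0.517 0.142 0.02 ]
(286, 346) [0.282 0.279 0.02 ]
(303, 306) [0.322 0.161 0.02 ]
(349, 220) [ 0.419 -0.211  0.02 ]
408.75529759811906 321.45405817022447 237.94433419581583 [ 0.294 -0.471  0.373] [[0.41, -0.91, -0.0], [0.87, 0.39, -0.31], [0.28, 0.12, 0.95]]
```

View pics/c0.png

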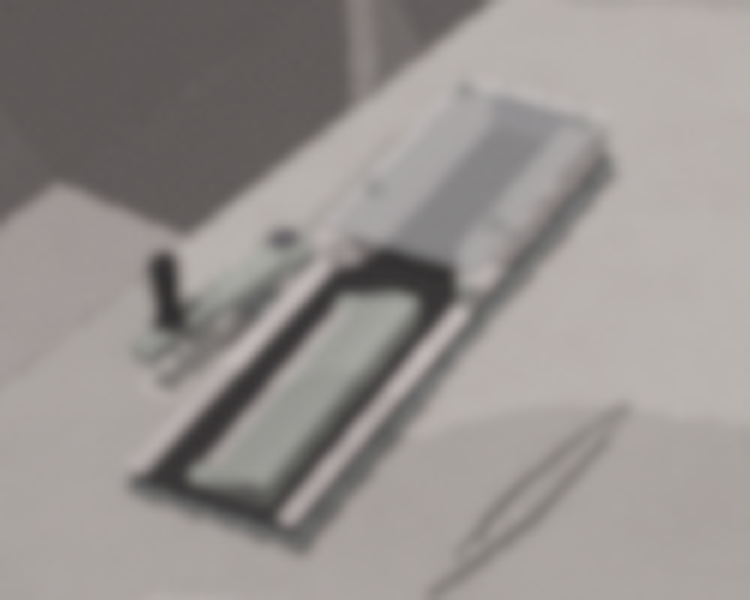

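The crop shows the tray's open end at about (210–300,470–545) and the knife on the dark bed. The keeper is open on the far (world +x) side, with its post at (165,290). The slot points roughly along world −y. I'll bring the wrist camera over it.

>>> {"op": "carry_out", "data": {"linear": [[0.38,0.96,0],[0.38,0.96,0],[0.38,0.96,0],[0.38,0.96,0],[0.38,0.96,0],[0.38,0.96,0],[0.38,0.96,0],[0.38,0.96,0],[0.38,0.96,0],[0.38,0.96,0],[0.38,0.96,0],[0.38,0.96,0]], "rotation": [[0,0,0.32],[0,0,0.32],[0,0,0.32],[0,0,0.32],[0,0,0.32],[0,0,0.32],[0,0,0.32],[0,0,0.32],[0,0,0.32],[0,0,0.32],[0,0,0.32],[0,0,0.32]], "grip": [-1,-1,-1,-1,-1,-1,-1,-1,-1,-1,-1,-1]}}

```text
time: 1.3
ee_pos: [0.3145, -0.2714, 0.239]
tcp_rot: [-180.0, -0.0, 54.8]
wrist_force: [0.1, 0.4, 0.4]
opening: 0.0853
grasp_force: 0.0
```

>>> {"op": "carry_out", "data": {"linear": [[0.38,0.96,0],[0.38,0.96,0],[0.38,0.96,0],[0.38,0.96,0],[0.38,0.96,0],[0.38,0.96,0],[0.38,0.96,0],[0.38,0.96,0],[0.38,0.96,0],[0.38,0.96,0],[0.38,0.96,0],[0.38,0.96,0]], "rotation": [[0,0,0.32],[0,0,0.32],[0,0,0.32],[0,0,0.32],[0,0,0.32],[0,0,0.32],[0,0,0.32],[0,0,0.32],[0,0,0.32],[0,0,0.32],[0,0,0.32],[0,0,0.32]], "grip": [-1,-1,-1,-1,-1,-1,-1,-1,-1,-1,-1,-1]}}

```text
time: 2.5
ee_pos: [0.4056, -0.041, 0.239]
tcp_rot: [-180.0, 0.0, 85.5]
wrist_force: [0.2, 0.2, -0.2]
opening: 0.0854
grasp_force: 0.0
```

>>> {"op": "carry_out", "data": {"linear": [[0.38,0.96,0],[0.38,0.96,0],[0,0,0],[0,0,0]], "rotation": [[0,0,0.32],[0,0,0.32],[0,0,0],[0,0,0]], "grip": [-1,-1,-1,-1]}}

```text
time: 2.9
ee_pos: [0.4206, -0.0034, 0.239]
tcp_rot: [-180.0, 0.0, 90.5]
wrist_force: [0.4, -0.2, 0.3]
opening: 0.0853
grasp_force: 0.0
```

```bash
python3 - <<'E'
from h import *
import pickle
o=bot.get_obs();print(o["ee_pos"],o["tcp_rot"],o["q"])
m=bot.camera_model("wrist");im=bot.camera("wrist");pickle.dump(m,open("w1.pkl","wb"))
cv2.imwrite("pics/w1.png",im)
E
```

```text
[ 0.42055729 -0.00341395  0.23900437] [-1.79952887e+02  1.09591521e-02  9.05176302e+01] [-4.57353053e-01 -1.25452636e+01 -6.53378359e+00  9.60584000e+01
 -1.17592341e-02  8.90250261e+01]
```

View pics/w1.png

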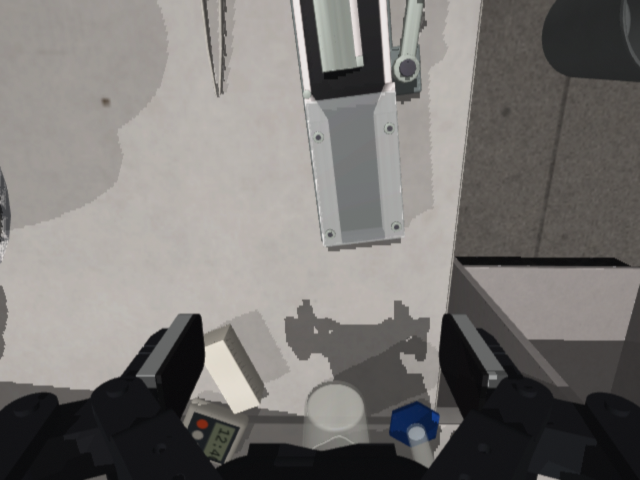

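The wrist view shows the slot's mouth at about (345,95) and the pivot at (407,66). The tray runs off the top of the frame, so I'll move 120 mm further along +y.

>>> {"op": "carry_out", "data": {"linear": [[0.1,1,0],[0.1,1,0],[0.1,1,0],[0.1,1,0],[0.1,1,0],[0.1,1,0],[0,0,0],[0,0,0]], "rotation": [[0,0,0],[0,0,0],[0,0,0],[0,0,0],[0,0,0],[0,0,0],[0,0,0],[0,0,0]], "grip": [1,1,1,1,1,1,1,1]}}

```text
time: 3.75
ee_pos: [0.4326, 0.1159, 0.2392]
tcp_rot: [-180.0, 0.0, 90.5]
wrist_force: [-0.5, 0.2, -0.6]
opening: 0.0002
grasp_force: 0.0
```

```bash
python3 - <<'E'
from h import *
import pickle
o=bot.get_obs();print(o["ee_pos"],o["tcp_rot"],o["q"])
m=bot.camera_model("wrist");im=bot.camera("wrist");pickle.dump(m,open("w2.pkl","wb"))
cv2.imwrite("pics/w2.png",im)
cv2.imwrite("pics/w2c.png",cv2.resize(im[0:360,220:480],None,fx=1.66,fy=1.66,interpolation=cv2.INTER_CUBIC))
cv2.imwrite("pics/w2d.png",cv2.resize(im[0:195,240:500],None,fx=3,fy=3,interpolation=cv2.INTER_CUBIC))
for p in [(.436,.23,.016),(.436,.1,.016),(.436,-.05,.016)]:print(proj(m,p))
E
```

```text
[0.43264928 0.11585994 0.23924289] [-1.79985550e+02  2.05948138e-02  9.04800945e+01] [ 1.50016765e+01 -8.89317715e+00 -3.41165198e+00  9.55006778e+01
 -1.63135464e-02  1.04521587e+02]
[327.5676196   59.80339177]
[325.63923863 215.89265013]
[323.87459985 358.72809856]
```

View pics/w2.png

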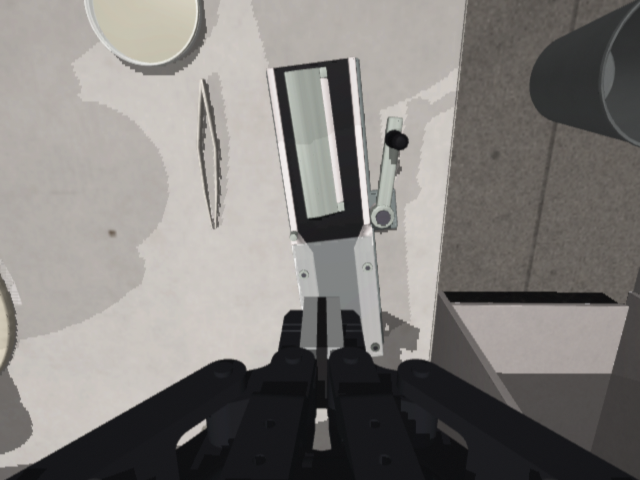

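The knife runs from its tail at about (306,70) to its nose at (325,215), with the bright bevel on its right side. The post top is at (397,140). I'll enlarge the crop for exact points.

```bash
python3 - <<'E'
from h import *
im=cv2.imread("pics/w2.png")[48:248,255:425];cv2.imwrite("pics/w2e.png",cv2.resize(im,None,fx=3,fy=3,interpolation=cv2.INTER_CUBIC))
E
```

```text
(no output)
```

View pics/w2e.png

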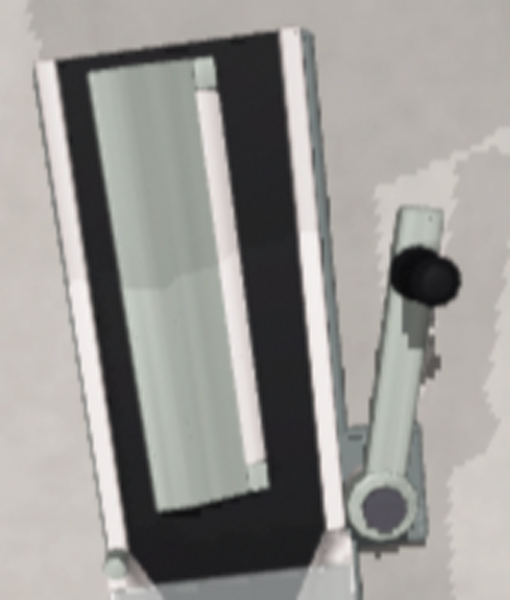

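The crop gives the tray's back corners at (36,63) and (301,29). The knife's spine top edge runs (88,73) to (157,511), its sharp-side corners are (215,57) and (268,487), and the post top is at (438,280). Next I fit the poses and check heights by triangulation.

```bash
cat > fit.py <<'E'
from h import *
import pickle
from scipy.optimize import least_squares
w1,w2,s=pickle.load(open("w1.pkl","rb")),pickle.load(open("w2.pkl","rb")),bot.camera_model("scene")
W=lambda x,y:(255+x/3,48+y/3)
S=lambda x,y:(215+x/6,225+y/6)
def tri(obs):
    A=np.zeros((3,3));b=np.zeros(3)
    for m,uv in obs:
        c,d=ray(m,*uv);d/=np.linalg.norm(d);P=np.eye(3)-np.outer(d,d);A+=P;b+=P@c
    return np.linalg.solve(A,b)
print("post top",tri([(w2,W(438,280)),(s,S(163,258))]))
print("pivot top w1w2",tri([(w1,(407,67)),(w2,W(384,507))]))
print("mouth corner L (z20)",tri([(w1,(308,97)),(w2,W(118,565))]))
print("spine nose top",tri([(w1,(324,77)),(w2,W(157,511)),(s,S(418,300))]), "w1w2 edge nose",tri([(w1,(362,67)),(w2,W(268,487))]))
print("spine tail top",tri([(w2,W(88,73)),(s,S(265,490))]))
def T(p,q):
    c,n=np.cos(p[2]),np.sin(p[2]);return np.array([p[0]+c*q[0]-n*q[1],p[1]+n*q[0]+c*q[1],q[2]])
def fit(pts,p0):
    f=lambda p:np.concatenate([proj(m,T(p,q))-uv for m,uv,q in pts])
    r=least_squares(f,p0,loss="soft_l1");print(np.round(r.x,4),np.degrees(r.x[2]).round(2),np.round(r.fun.reshape(-1,2),1).tolist());return r.x
# guard y=-30..30: image left = world -x = guard -y
g=fit([(w2,W(36,63),(-.14,-.036,.02)),(w2,W(57,61),(-.14,-.03,.02)),(w2,W(279,31),(-.14,.03,.02)),(w2,W(301,29),(-.14,.036,.02)),
 (w2,W(327,530),(0,.03,.02)),(w2,W(128,548),(0,-.03,.02)),(w2,W(384,507),(-.009,.046,.031)),(w1,(407,67),(-.009,.046,.031))],[.436,.1,-1.57])
k=fit([(w2,W(88,73),(-.06,-.017,.028)),(w2,W(157,511),(.06,-.017,.028)),(w2,W(215,57),(-.06,.017,.018)),(w2,W(268,487),(.06,.017,.018))],[.42,.16,-1.5])
pt=at_z(w2,*W(438,280),.065);print("post",pt)
def inv(g,p):
    c,n=np.cos(g[2]),np.sin(g[2]);d=np.array(p[:2])-g[:2];return np.array([c*d[0]+n*d[1],-n*d[0]+c*d[1]])
pg=inv(g,pt);d=pg-[-.009,.046];print("post guard",pg,np.hypot(*d),"angle",np.arctan2(d[1],-d[0]))
print("tail in guard",inv(g,T(k,(-.06,-.003,.02))),"yaw diff",np.degrees(k[2]-g[2]),"nose",inv(g,T(k,(.06,0,0))), "tail world",T(k,(-.06,-.003,.02)))
np.savez("pose.npz",g=g,k=k)
E
python3 fit.py
```

```text
post top [0.49008968 0.16918776 0.06112955]
pivot top w1w2 [0.48477327 0.10436145 0.03449003]
mouth corner L (z20) [0.40798128 0.08214189 0.02163096]
spine nose top [0.42015556 0.09804651 0.02302927] w1w2 edge nose [0.45217836 0.10552853 0.01660943]
spine tail top [0.40105086 0.21939586 0.02257595]
[ 0.441   0.0885 -1.4391] -82.45 [[-0.7, -0.3], [-0.3, -0.6], [0.2, -0.6], [0.3, -0.9], [0.1, 0.8], [0.5, 2.6], [-0.2, -0.1], [0.1, 1.7]]
[ 0.4275  0.1626 -1.4232] -81.55 [[-0.2, -0.0], [-0.4, 0.1], [0.2, -0.0], [0.5, 0.0]]
post [0.49025503 0.17022189 0.065     ]
post guard [-0.0745152  0.0595946] 0.06691079953084403 angle 0.20459940096013005
tail in guard [-0.13517347 -0.00760589] yaw diff 0.9066242542503773 nose [-0.01523596 -0.00270751] tail world [0.41566869 0.22152694 0.02      ]
```

The fit is consistent: the post is 66.9 mm from the pivot (66 given), knife and post heights agree within about 5 mm, and residuals are around 1 px. The keeper is at about 0.05 rad, and the knife is 15 mm before the mouth, 3 mm off centre and turned 0.9°. I'll compute the approach behind the tail.

```bash
cat > go.py <<'E'
from h import *
import sys
g=np.load("pose.npz")["g"]
def world(x,y):c,n=np.cos(g[2]),np.sin(g[2]);return np.array([g[0]+c*x-n*y,g[1]+n*x+c*y])
def delta(x,y,z):
    o=bot.get_obs();t=np.r_[world(x,y),z];print("to guard",(x,y,z),"world",t.round(4),"units",((t-o["ee_pos"])/.02).round(2));return t
E
python3 - <<'E'
from go import *
a=delta(-.170,-.0075,.2392);b=delta(-.155,-.0075,.0285)
for x,y in[(-.146,-.0065),(-.03,-.003),(-.011,-.003)]:t=delta(x,y,.0285);print((t-b)/.02)
print(((np.degrees(g[2])+180)-bot.get_obs()["tcp_rot"][2])/8)
print("guard x axis",np.cos(g[2]),np.sin(g[2]))
E
```

```text
to guard (-0.17, -0.0075, 0.2392) world [0.4112 0.2561 0.2392] units [-1.07  7.02 -0.01]
to guard (-0.155, -0.0075, 0.0285) world [0.4132 0.2412 0.0285] units [ -0.97   6.28 -10.54]
to guard (-0.146, -0.0065, 0.0285) world [0.4153 0.2324 0.0285] units [ -0.87   5.84 -10.54]
[ 0.10867958 -0.43953242  0.        ]
to guard (-0.03, -0.003, 0.0285) world [0.4341 0.1179 0.0285] units [  0.07   0.11 -10.54]
[ 1.04406209 -6.16628408  0.        ]
to guard (-0.011, -0.003, 0.0285) world [0.4365 0.099  0.0285] units [  0.19  -0.83 -10.54]
[ 1.16885589 -7.10805184  0.        ]
0.8873043035600308
guard x axis 0.13136189318205624 -0.9913344808991696
```

>>> {"op": "carry_out", "data": {"linear": [[-0.13,0.88,0],[-0.13,0.88,0],[-0.13,0.88,0],[-0.13,0.88,0],[-0.13,0.88,0],[-0.13,0.88,0],[-0.13,0.88,0],[-0.13,0.88,0],[0,0,-1],[0,0,-1],[0,0,-1],[0,0,-1]], "rotation": [[0,0,0.11],[0,0,0.11],[0,0,0.11],[0,0,0.11],[0,0,0.11],[0,0,0.11],[0,0,0.11],[0,0,0.11],[0,0,0],[0,0,0],[0,0,0],[0,0,0]], "grip": [1,1,1,1,1,1,1,1,1,1,1,1]}}

```text
time: 5.0
ee_pos: [0.4123, 0.2562, 0.1586]
tcp_rot: [180.0, 0.0, 97.5]
wrist_force: [-0.1, 0.5, 0.3]
opening: 0.0001
grasp_force: 0.0
```

>>> {"op": "carry_out", "data": {"linear": [[0,0,-1],[0,0,-1],[0,0,-1],[0,0,-1],[0,0,-1],[0,0,-1],[0,0,-0.53],[0,0,0],[0,0,0]], "rotation": [[0,0,0],[0,0,0],[0,0,0],[0,0,0],[0,0,0],[0,0,0],[0,0,0],[0,0,0],[0,0,0]], "grip": [1,1,1,1,1,1,1,1,1]}}

```text
time: 5.9
ee_pos: [0.4124, 0.2571, 0.0294]
tcp_rot: [180.0, -0.0, 97.5]
wrist_force: [0.5, -0.9, 0.8]
opening: -0.0001
grasp_force: 0.0
```

```bash
python3 - <<'E'
from h import *
import pickle
o=bot.get_obs();print(o["ee_pos"],o["tcp_rot"])
m=bot.camera_model("wrist");im=bot.camera("wrist");pickle.dump(m,open("w3.pkl","wb"))
cv2.imwrite("pics/w3.png",im)
from go import *
delta(-.148,-.0075,.0285)
E
```

```text
[0.41235307 0.2570533  0.02941637] [ 1.79970523e+02 -1.27888285e-02  9.75002381e+01]
to guard (-0.148, -0.0075, 0.0285) world [0.4141 0.2343 0.0285] units [ 0.08 -1.15 -0.06]
```

View pics/w3.png

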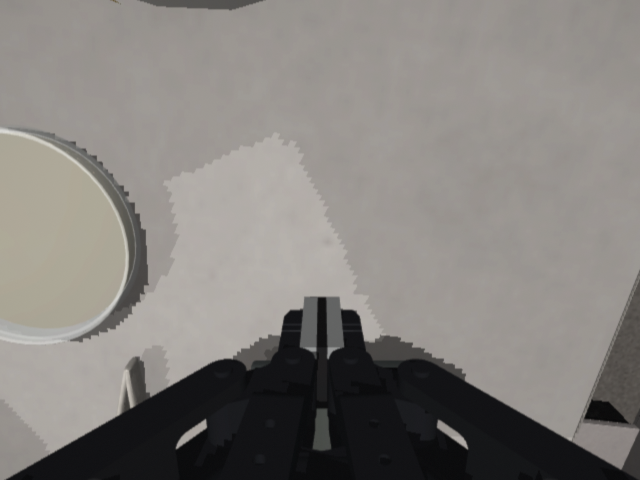

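Behind the tail it is clear: the dish is well to the left and the forceps tip is at (130,365). I'll push gently along the guard's x axis.

>>> {"op": "carry_out", "data": {"linear": [[0.033,-0.248,-0.03],[0.033,-0.248,0],[0.033,-0.248,0],[0.033,-0.248,0],[0.033,-0.248,0],[0.033,-0.248,0],[0.033,-0.248,0],[0.033,-0.248,0]], "rotation": [[0,0,0],[0,0,0],[0,0,0],[0,0,0],[0,0,0],[0,0,0],[0,0,0],[0,0,0]], "grip": [1,1,1,1,1,1,1,1]}}

```text
time: 6.75
ee_pos: [0.4173, 0.2174, 0.0282]
tcp_rot: [180.0, -0.0, 97.5]
wrist_force: [-0.4, 2.4, 1.1]
opening: -0.0002
grasp_force: 0.9
```

```bash
python3 - <<'E'
from go import *
o=bot.get_obs();print(o["wrist_force"],o["ee_pos"]);d=o["ee_pos"][:2]-g[:2];c,n=np.cos(g[2]),np.sin(g[2]);print("tcp guard",c*d[0]+n*d[1],-n*d[0]+c*d[1])
s=bot.camera("scene");cv2.imwrite("pics/s1.png",cv2.resize(s[225:325,215:340],None,fx=6,fy=6,interpolation=cv2.INTER_CUBIC))
E
```

```text
[-0.37677648  2.36910002  1.1265546 ] [0.41733056 0.21735526 0.02815867]
tcp guard -0.13081962722940563 -0.006506423992781993
```

View pics/s1.png

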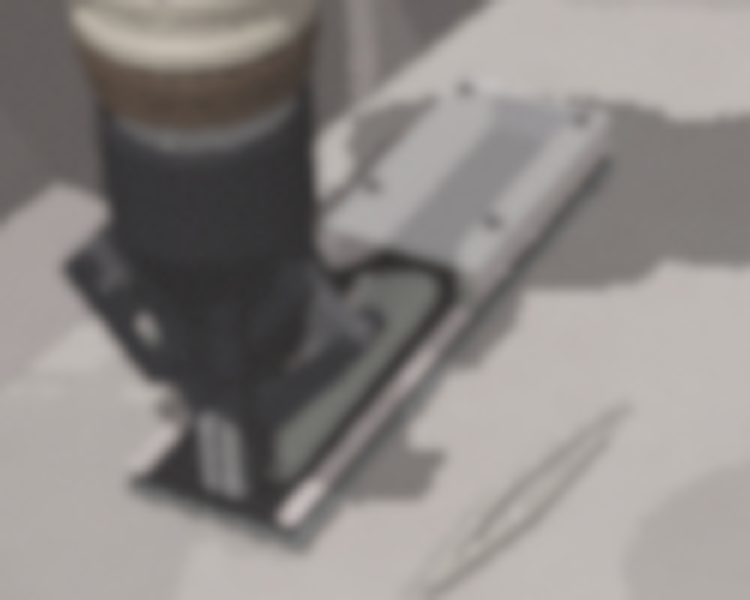

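The finger is behind the tail and the knife nose is at the mouth (about 390,270), with 2.4 N of force. The gripper's left knuckle spreads wide at (75,265), so I'll check its clearance to the post.

```bash
python3 - <<'E'
from go import *
m=bot.camera_model("scene")
e=np.array([np.cos(g[2]),np.sin(g[2]),0]);p0=np.r_[world(-.131,0),0];f=np.array([-e[1],e[0],0])
for x,y in[(70,265),(145,370),(165,375),(100,320)]:
    c,d=ray(m,215+x/6,225+y/6);t=((p0-c)@e)/(d@e);p=c+t*d;print((x,y),"guard y",((p-p0)@f).round(3),"z",p[2].round(3))
delta(-.031,-.004,.0285)
E
```

```text
(70, 265) guard y 0.057 z 0.098
(145, 370) guard y 0.029 z 0.059
(165, 375) guard y 0.02 z 0.06
(100, 320) guard y 0.047 z 0.076
to guard (-0.031, -0.004, 0.0285) world [0.4329 0.1187 0.0285] units [ 0.78 -4.9   0.02]
```

The knuckle is about 36 mm out at the post's height, and the post's inner side is at 53 mm, so it clears. Push on.

>>> {"op": "carry_out", "data": {"linear": [[0.065,-0.3,0],[0.065,-0.3,0],[0.065,-0.3,0],[0.065,-0.3,0],[0.065,-0.3,0],[0.05,-0.3,0],[0.05,-0.3,0],[0.05,-0.3,0]], "rotation": [[0,0,0],[0,0,0],[0,0,0],[0,0,0],[0,0,0],[0,0,0],[0,0,0],[0,0,0]], "grip": [1,1,1,1,1,1,1,1]}}

```text
time: 7.6
ee_pos: [0.4268, 0.1691, 0.0281]
tcp_rot: [-180.0, -0.0, 97.5]
wrist_force: [0.2, 1.6, 0.4]
opening: -0.0004
grasp_force: 1.0
```

>>> {"op": "carry_out", "data": {"linear": [[0.05,-0.3,0],[0.05,-0.3,0],[0.04,-0.3,0],[0.04,-0.3,0],[0.04,-0.3,0],[0.04,-0.3,0],[0.04,-0.3,0],[0.04,-0.3,0]], "rotation": [[0,0,0],[0,0,0],[0,0,0],[0,0,0],[0,0,0],[0,0,0],[0,0,0],[0,0,0]], "grip": [1,1,1,1,1,1,1,1]}}

```text
time: 8.4
ee_pos: [0.4336, 0.1211, 0.0281]
tcp_rot: [-180.0, -0.0, 97.5]
wrist_force: [-1.1, 1.7, 0.7]
opening: -0.0003
grasp_force: 1.0
```

```bash
cat > st.py <<'E'
from go import *
o=bot.get_obs();print(o["wrist_force"].round(1),o["ee_pos"]);d=o["ee_pos"][:2]-g[:2];c,n=np.cos(g[2]),np.sin(g[2]);print("tcp guard",c*d[0]+n*d[1],-n*d[0]+c*d[1])
E
python3 st.py
```

```text
[-1.1  1.7  0.7] [0.43359677 0.12113693 0.02808585]
tcp guard -0.03329832042456969 -0.00302059329927275
```

Low force at 22 mm to go. I'll finish in small steps until the stop is felt.

>>> {"op": "carry_out", "data": {"linear": [[0.02,-0.15,0],[0.02,-0.15,0],[0.02,-0.15,0],[0.02,-0.15,0],[0.02,-0.15,0],[0.02,-0.15,0],[0,0,0]], "rotation": [[0,0,0],[0,0,0],[0,0,0],[0,0,0],[0,0,0],[0,0,0],[0,0,0]], "grip": [1,1,1,1,1,1,1]}}

```text
time: 9.1
ee_pos: [0.4359, 0.1032, 0.028]
tcp_rot: [-180.0, 0.0, 97.5]
wrist_force: [0.5, -0.0, -0.3]
opening: 0.0004
grasp_force: 0.0
```

>>> {"op": "carry_out", "data": {"linear": [[0.006,-0.05,0],[0.006,-0.05,0],[0,0,0]], "rotation": [[0,0,0],[0,0,0],[0,0,0]], "grip": [1,1,1]}}

```text
time: 9.4
ee_pos: [0.4361, 0.1015, 0.028]
tcp_rot: [-180.0, 0.0, 97.5]
wrist_force: [-0.5, 0.8, 0.2]
opening: -0.0005
grasp_force: 0.4
```

>>> {"op": "carry_out", "data": {"linear": [[0.006,-0.05,0],[0.006,-0.05,0],[0,0,0]], "rotation": [[0,0,0],[0,0,0],[0,0,0]], "grip": [1,1,1]}}

```text
time: 9.7
ee_pos: [0.4364, 0.0995, 0.0281]
tcp_rot: [-180.0, 0.0, 97.5]
wrist_force: [-0.4, 1.0, -0.1]
opening: 0.0002
grasp_force: 0.4
```

```bash
python3 st.py
```

```text
[-0.4  1.  -0.1] [0.43640729 0.09950874 0.02805329]
tcp guard -0.011488352785962393 -0.0030755437127629047
```

Contact is about 0.5 mm short of the nominal home. I'll continue in 1 mm steps.

>>> {"op": "carry_out", "data": {"linear": [[0.006,-0.05,0],[0,0,0]], "rotation": [[0,0,0],[0,0,0]], "grip": [1,1]}}

```text
time: 9.9
ee_pos: [0.4365, 0.0987, 0.0281]
tcp_rot: [-180.0, -0.0, 97.5]
wrist_force: [-0.1, 2.4, -0.0]
opening: 0.0002
grasp_force: 1.0
```

>>> {"op": "carry_out", "data": {"linear": [[0.006,-0.05,0],[0,0,0]], "rotation": [[0,0,0],[0,0,0]], "grip": [1,1]}}

```text
time: 10.1
ee_pos: [0.4367, 0.0985, 0.0281]
tcp_rot: [180.0, -0.1, 97.6]
wrist_force: [-1.0, 8.4, -0.9]
opening: 0.0
grasp_force: 3.8
```

>>> {"op": "carry_out", "data": {"linear": [[0.006,-0.05,0],[0,0,0]], "rotation": [[0,0,0],[0,0,0]], "grip": [1,1]}}

```text
time: 10.3
ee_pos: [0.4369, 0.0983, 0.0282]
tcp_rot: [180.0, -0.2, 97.6]
wrist_force: [-0.5, 12.9, -0.6]
opening: -0.0002
grasp_force: 6.5
```

The force rises steeply at guard x ≈ −10.3 mm for the TCP (fingertip face at about 0), so the knife is home. Back off and rise.

>>> {"op": "carry_out", "data": {"linear": [[-0.033,0.248,0],[-0.033,0.248,0],[-0.033,0.248,0],[-0.033,0.248,0],[0,0,0.8],[0,0,1],[0,0,1],[0,0,1],[0,0,1],[0,0,0],[0,0,0]], "rotation": [[0,0,0],[0,0,0],[0,0,0],[0,0,0],[0,0,0],[0,0,0],[0,0,0],[0,0,0],[0,0,0],[0,0,0],[0,0,0]], "grip": [1,1,1,1,1,0.2,0.2,0.2,0.2,0.2,0.2]}}

```text
time: 11.4
ee_pos: [0.4343, 0.1166, 0.1239]
tcp_rot: [180.0, 0.0, 97.5]
wrist_force: [0.5, -0.2, -0.8]
opening: 0.034
grasp_force: 0.0
```

```bash
python3 st.py; python3 - <<'E'
from go import *
print(bot.get_obs()["opening"])
P=np.array([-.009,.046]);f=lambda a:world(*(P+.066*np.array([np.cos(np.pi-.25+a),np.sin(np.pi-.25+a)])))
delta(-.0745,.0596,.049)
A=np.linspace(.045,1.82,13);W=np.array([f(a) for a in A]);print(W[0],W[-1]);print((np.diff(W,axis=0)/.02).round(3).tolist())
E
```

```text
[ 0.5 -0.2 -0.8] [0.43426897 0.11662141 0.12394367]
tcp guard -0.02873362842267972 -0.0029473758285978773
0.03397027322284951
to guard (-0.0745, 0.0596, 0.049) world [0.4903 0.1702 0.049 ] units [ 2.8   2.68 -3.75]
[0.4902151  0.16931158] [0.41994948 0.09487082]
[[-0.488, -0.0], [-0.482, -0.072], [-0.466, -0.143], [-0.44, -0.21], [-0.405, -0.272], [-0.36, -0.329], [-0.308, -0.378], [-0.249, -0.42], [-0.184, -0.452], [-0.115, -0.474], [-0.044, -0.486], [0.028, -0.487]]
```

>>> {"op": "carry_out", "data": {"linear": [[0.7,0.66,0],[0.7,0.66,0],[0.7,0.66,0],[0.7,0.66,0],[0,0,0],[0,0,-0.75],[0,0,-0.75],[0,0,-0.75],[0,0,-0.75],[0,0,-0.75],[0,0,0],[0,0,0]], "rotation": [[0,0,0],[0,0,0],[0,0,0],[0,0,0],[0,0,0],[0,0,0],[0,0,0],[0,0,0],[0,0,0],[0,0,0],[0,0,0],[0,0,0]], "grip": [0.2,0.2,0.2,0.2,0.2,0.2,0.2,0.2,0.2,0.2,0.2,0.2]}}

```text
time: 12.6
ee_pos: [0.49, 0.1692, 0.0489]
tcp_rot: [-180.0, 0.0, 97.5]
wrist_force: [0.1, 0.8, 0.6]
opening: 0.0342
grasp_force: 0.0
```

>>> {"op": "carry_out", "data": {"linear": [[0,0,0],[0,0,0],[0,0,0],[0,0,0],[0,0,0],[0,0,0]], "rotation": [[0,0,0],[0,0,0],[0,0,0],[0,0,0],[0,0,0],[0,0,0]], "grip": [1,1,1,1,1,1], "grip_force": 20}}

```text
time: 13.2
ee_pos: [0.4906, 0.1695, 0.0499]
tcp_rot: [179.9, -0.0, 97.5]
wrist_force: [-0.4, -0.3, 6.4]
opening: 0.0115
grasp_force: 19.8
```

```bash
python3 st.py
```

```text
[-0.4 -0.3  6.4] [0.49063063 0.16945227 0.04985846]
tcp guard -0.0737029104125612 0.05986583583464943
```

The post is gripped (opening 11.5 mm against 13 mm nominal). I'll swing it along the arc, the first half now.

>>> {"op": "carry_out", "data": {"linear": [[-0.244,0,0],[-0.244,0,0],[-0.241,-0.036,0],[-0.241,-0.036,0],[-0.233,-0.072,0],[-0.233,-0.072,0],[-0.22,-0.105,0],[-0.22,-0.105,0],[-0.203,-0.136,0],[-0.203,-0.136,0],[-0.18,-0.165,0],[-0.18,-0.165,0]], "rotation": [[0,0,0],[0,0,0],[0,0,0.3],[0,0,0.3],[0,0,0.3],[0,0,0.3],[0,0,0.3],[0,0,0.3],[0,0,0.3],[0,0,0.3],[0,0,0.3],[0,0,0.3]], "grip": [1,1,1,1,1,1,1,1,1,1,1,1]}}

```text
time: 14.4
ee_pos: [0.4372, 0.149, 0.0495]
tcp_rot: [179.9, -0.0, 121.7]
wrist_force: [1.4, 2.2, 5.1]
opening: 0.0117
grasp_force: 19.7
```

```bash
cat >> st.py <<'E'
x,y=c*d[0]+n*d[1]+.009,-n*d[0]+c*d[1]-.046
print("r",np.hypot(x,y),"angle",(np.arctan2(y,x)%(2*np.pi))-np.pi+.25,"opening",o["opening"])
E
python3 st.py
```

```text
[1.4 2.2 5.1] [0.43723764 0.1490483  0.04952241]
tcp guard -0.06048955367696878 0.004255217809892908
r 0.06628575245068077 angle 0.9312571576574711 opening 0.011730030313653116
```

The arc is tracking well at 0.93 rad and r = 66.3 mm. Now most of the second half.

>>> {"op": "carry_out", "data": {"linear": [[-0.154,-0.189,0],[-0.154,-0.189,0],[-0.125,-0.21,0],[-0.125,-0.21,0],[-0.092,-0.226,0],[-0.092,-0.226,0],[-0.058,-0.237,0],[-0.058,-0.237,0],[-0.022,-0.243,0],[-0.022,-0.243,0],[0,0,0]], "rotation": [[0,0,0.3],[0,0,0.3],[0,0,0.3],[0,0,0.3],[0,0,0.3],[0,0,0.3],[0,0,0],[0,0,0],[0,0,0],[0,0,0],[0,0,0]], "grip": [1,1,1,1,1,1,1,1,1,1,1]}}

```text
time: 15.5
ee_pos: [0.4191, 0.1039, 0.0492]
tcp_rot: [-180.0, 0.0, 135.9]
wrist_force: [0.3, 1.1, 5.5]
opening: 0.0117
grasp_force: 19.6
```

```bash
python3 st.py
```

```text
[0.3 1.1 5.5] [0.41912884 0.10385578 0.0491633 ]
tcp guard -0.018067456791497658 -0.019633230925647296
r 0.06625662060809487 angle 1.6835119033985375 opening 0.01168908526650335
```

Now at 1.68 rad. The last 9 mm goes in small steps until the stop is felt.

>>> {"op": "carry_out", "data": {"linear": [[0.01,-0.12,0],[0.01,-0.12,0],[0.01,-0.12,0],[0,0,0]], "rotation": [[0,0,0],[0,0,0],[0,0,0],[0,0,0]], "grip": [1,1,1,1]}}

```text
time: 15.9
ee_pos: [0.4198, 0.0969, 0.0491]
tcp_rot: [-180.0, 0.0, 135.9]
wrist_force: [0.5, 1.6, 5.9]
opening: 0.0114
grasp_force: 19.9
```

>>> {"op": "carry_out", "data": {"linear": [[0.006,-0.05,0],[0.006,-0.05,0],[0,0,0]], "rotation": [[0,0,0],[0,0,0],[0,0,0]], "grip": [1,1,1]}}

```text
time: 16.2
ee_pos: [0.42, 0.0951, 0.0491]
tcp_rot: [-180.0, 0.0, 135.9]
wrist_force: [0.8, 2.6, 4.6]
opening: 0.0112
grasp_force: 20.1
```

>>> {"op": "carry_out", "data": {"linear": [[0.006,-0.05,0],[0.006,-0.05,0],[0,0,0]], "rotation": [[0,0,0],[0,0,0],[0,0,0]], "grip": [1,1,1]}}

```text
time: 16.5
ee_pos: [0.4201, 0.0947, 0.0491]
tcp_rot: [179.9, -0.2, 136.0]
wrist_force: [-0.7, 12.5, 4.0]
opening: 0.0115
grasp_force: 20.2
```

```bash
python3 st.py
```

```text
[-0.7 12.5  4. ] [0.42011432 0.09472638 0.04914098]
tcp guard -0.008887714222989753 -0.01985555009078617
r 0.06585564581610118 angle 1.8225013564855725 opening 0.011521308409342382
```

The lever is on its stop: 1.82 rad, with the force rising. Open slightly, lift straight up and back away for a check.

>>> {"op": "carry_out", "data": {"linear": [[0,0,0],[0,0,0],[0,0,0],[0,0,0.3],[0,0,0.6],[0,0,1],[0,0,1],[0,0,1],[0,0,1],[0,0,1],[0,0,1],[0,0,1]], "rotation": [[0,0,0],[0,0,0],[0,0,0],[0,0,0],[0,0,0],[0,0,0],[0,0,0],[0,0,0],[0,0,0],[0,0,0],[0,0,0],[0,0,0]], "grip": [0.5,0.5,0.5,0.5,0.5,0.5,0.5,0.5,0.5,0.5,0.5,0.5]}}

```text
time: 17.7
ee_pos: [0.4203, 0.0932, 0.209]
tcp_rot: [180.0, 0.0, 135.9]
wrist_force: [-0.5, 1.0, -0.0]
opening: 0.0217
grasp_force: 0.0
```

>>> {"op": "carry_out", "data": {"linear": [[0,-1,0.5],[0,-1,0.5],[0,-1,0.3],[0,-1,0],[0,-1,0],[0,0,0],[0,0,0]], "rotation": [[0,0,-0.9],[0,0,-0.9],[0,0,-0.9],[0,0,-0.9],[0,0,-0.9],[0,0,0],[0,0,0]], "grip": [0.5,0.5,0.5,0.5,0.5,0.5,0.5]}}

```text
time: 18.4
ee_pos: [0.4203, -0.0068, 0.2338]
tcp_rot: [180.0, -0.0, 100.0]
wrist_force: [0.3, 0.4, -0.4]
opening: 0.0211
grasp_force: 0.0
```

```bash
python3 st.py; python3 - <<'E'
from h import *
import pickle
m=bot.camera_model("wrist");im=bot.camera("wrist");pickle.dump(m,open("w4.pkl","wb"));cv2.imwrite("pics/w4.png",im)
from go import *
q=np.r_[world(-.02,0),.02];u,v=proj(m,q).astype(int);print(u,v,im.shape)
x0,y0=max(u-130,0),max(v-100,0);print(x0,y0);cv2.imwrite("pics/w4c.png",cv2.resize(im[y0:y0+200,x0:x0+260],None,fx=3,fy=3,interpolation=cv2.INTER_CUBIC))
E
```

```text
[ 0.3  0.4 -0.4] [ 0.42032678 -0.00680483  0.23379535]
tcp guard 0.09179158131436126 -0.03298225449801945
r 0.1280513154537641 angle 2.7269198970933424 opening 0.02105369520777883
369 64 (480, 640, 3)
239 0
```

View pics/w4c.png

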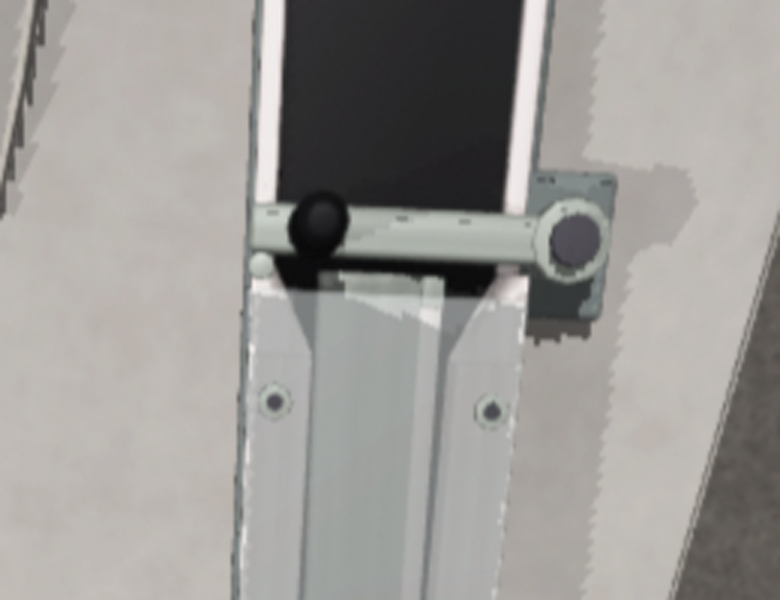

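The lever lies straight across against its stop pin at (260,263). The knife's tail edge is at about (320–440,275), just inside the mouth. I'll check that number and, if it is good, hand in.

```bash
python3 - <<'E'
from go import *
import pickle
m=pickle.load(open("w4.pkl","rb"));c,n=np.cos(g[2]),np.sin(g[2])
G=lambda x,y,z:(lambda d:np.array([c*d[0]+n*d[1],-n*d[0]+c*d[1]]).round(4))(at_z(m,239+x/3,y/3,z)[:2]-g[:2])
print("tail",G(322,272,.028),G(442,278,.018),"pivot",G(576,241,.034),"post",G(325,222,.065))
o=bot.get_obs();print(o["time"],o["wrist_force"].round(1))
E
```

```text
tail [ 0.0008 -0.0178] [0.0005 0.0152] pivot [-0.0092  0.0461] post [-0.0087 -0.0199]
18.45 [0.  0.5 0.5]
```

The tail is at guard x ≈ 0.5–0.8 mm and the post at (−8.7, −19.9) mm, so both are home. Handing in.

```bash
python3 -c "
from workcell import bot
print(bot.job_done())"
```

```text
the job is handed in; nothing more can be done
None
```

The knife is fully home against the stop (tail measured at guard x ≈ 0.5–0.8 mm), the keeper is closed on its stop at about 1.82 rad, and the job was handed in at about 18.5 s; the hand-in returned no verdict.

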